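# Pack the mould frame and shut the keeper

## Robot

A 7-joint arm with a two-finger parallel gripper is mounted at the origin on the work surface. World frame = base frame: x ahead of the robot, y to its left, z up, the work surface at z = 0. Lengths are in m, angles in rad, forces in N, time in s.
With the tool pointing down it reaches from about 0.4 to 0.85 m from the base axis. Payload 10.4 kg.
Tool frame: the origin (TCP) lies at the very end of the fingers, on their centre line; the grasp point (between the pads) lies 19 mm behind it; x points along the fingers, z is the direction in which the jaws open and shut, and the axes are right-handed (so a half turn about x gives the same grasp; the last joint's range is limited). The gripper opens to 85 mm and grips with 20 to 120 N. Pads are 22 mm wide; open, the fingers measure 114 mm over their backs; the gripper's body (76 mm by 85 mm) begins 54 mm behind the grasp point. The pads swing forward as they close: fully open they stand 13 mm farther back than shut.
Start: joints at [1.32, 0.332, -0.065, 1.46, 0.022, 1.35, -0.088], TCP at [0.141, -0.609, 0.231] pointing down, gripper open.
Joint ranges: [-2.6, 2.6], [-0.5, 2.12], [-1.47, 1.34], [0.16, 2.42], [-1.27, 4.41], [0.06, 2.06], [-2.6, 2.6]. Speed limits (rad/s): [2.22, 2.22, 2.79, 2.79, 3.14, 3.14, 3.14].

## Interface

Orientations are given as a unit quaternion [x, y, z, w].
In Python, from workcell import readout, camera, manip gives the robot as it stands.
- The arm moves only by the shell command python3 -m inch 'ROWS' [FORCE]. ROWS is JSON, a list of rows, each a list of 3 entries, a list of its own where there are three numbers: the turn, a rotation vector about the tool's x, y, z in degrees, then the shift along the tool's x, y, z in mm, then the closure, from 0 (fully open) to 1 (shut). In form: [[[wx, wy, wz], [dx, dy, dz], hand], ...]. A call has 1 to 10 rows; each row is the pose to reach, as a shift and turn from the pose measured when the call began, along the tool's axes at that moment; what a row does not reach only later rows make up. A row lasts 1/8 s, in which the tool goes at most 62.5 mm and 10.7 degrees, less where a joint would pass 70% of its speed; a pose out of reach is approached as far as the arm can. A call with a gripper value outside its range is refused whole. The fingers move at their own pace and stop on an object; FORCE is the grip in N (left out, the last holds). Time passes only in rows, so rows that repeat a pose let the fingers close. It gives the time, the measured TCP pose, the force and the opening at its end, in the units of the state.
- readout.get_obs(): the state, without advancing time (a new reading comes with each control period).
- camera(name): name is "side" or "top" or "wrist"; returns a dict with "pixels" (480x640x3 uint8, red, green, blue), "range_z" (480x640 float32, m along the optical axis (not along the pixel's ray), 0 where there is no reading), "intrinsics" (3x3 intrinsics, pixels), "extrinsics" (4x4, takes a point from world to camera coordinates); the wrist camera has in their place "T_tool_cam" (4x4, takes a point from camera to tool coordinates, whose origin is the TCP and whose axes are the tool frame's). Camera axes: x right, y down, z forward; pixel columns grow to the right and rows downward; lengths in m; the calibration is good to about 2 mm. A picture is of the moment at which its call begins: read the wrist's pose just before it.
- manip.hand_in(): hands the job in, once; it reports no verdict.
The state is a dict: "clock": time; "joint_pos": joint angles; "joint_velocities": joint speeds; "tau": joint torques, N m; "position": TCP position; "ee_rot": TCP orientation; "ft_force": force on the tool from outside, world axes, zero at the start; "torque": the same for the moment, N m; "grip_width": opening from 0.0 (shut) to 1.0 (fully open).
Only numpy, scipy, OpenCV 4.12 (cv2) and the standard library are available. Lean on these libraries where they do the work, as an engineer would, in place of code of your own. Each camera call takes 0.05 s, during which the arm holds its last target.

## Task

Three wooden packing strips lie on the pottery bench. Take the one that fits the narrow gap beside the plaster mould with hardly any play, push it along the gap, under the steel strap, until it is fully home against the stop, then swing the wooden keeper bar shut across its tail as far as it goes. Leave the other two strips, the cup beside them and the bowl where they are.

Things in the scene. Friction and masses are not known exactly. Their poses are not given: they have to be found in the camera images.
- frame: Fixed plywood mould frame. Origin: underside of its base board, below the middle of the gap's mouth. +x runs into the gap, +y points to the plaster mould (40 mm high over the base board). Base board 12 mm thick, x -130 to 200 mm, y -85 to 170 mm; its part before x = 0 is a bare apron but for the keeper. The front face lies at x = 0
- gap_mouth (a point): Middle of the gap's mouth on the base board's top (12 mm over the bench); axes as the frame's. The gap runs straight along +x, 22.5 mm wide, side walls 36 mm high over the base board, the mouth bevelled to about 33 mm wide over its first 14 mm. A dark wooden stop closes it 106 mm in. A steel strap crosses it at x 34 to 56 mm, underside 36 mm over the base board: a strip must enter by the mouth
- gap_home (a point): where the centre of the right strip lies when it is fully home: 51 mm inside the mouth, on the gap's centre line, 15 mm over the base board; axes as the frame's. The tail then stands 4 mm out of the mouth
- packer: the strip that fits: plain hardwood, 110 mm long (its x), 20 mm thick (its y), 30 mm high (z), lying loose on the bench, about 50 g. Origin: centre of its underside. Its two ends are alike; at the start its +x end points away from the robot to within 0.4 rad
- packer_center (a point): the middle of that strip, 15 mm over its underside; axes as the strip's
- packer_thin: like the packer but 12 mm thick: too loose for the gap; origin centre of underside. Leave it lying
- packer_thick: like the packer but 29 mm thick: too thick for the gap; origin centre of underside. Leave it lying
- keeper (a joint): Wooden bar, 14 x 14 mm, reaching 70 mm from its upright pivot, 8 to 22 mm over the base board. 0 = open, slanting back and away from the gap; 2.0 rad = shut at its limit, across the gap along the frame's +y, 3 mm clear of the tail of a strip that is home. At value a it points at (pi/2 + 2.0 - a) from the frame's +x towards +y. Starts at 0 to 0.25, stays where left, needs about 1 N at the knob
- keeper_pivot (a point): the keeper's pivot on the bar's top, 14 mm before the front face and 52 mm to the -y side of the gap's middle, 34 mm over the bench
- keeper_knob (a point): top centre of the keeper's upright round knob, 18 mm in diameter, standing 48 mm above the bar, 54 mm from the pivot; top 82 mm over the bench
- cup: loose terracotta cup, 72 mm wide, 80 mm high, a bystander
- dish: terracotta bowl, 120 mm wide, 45 mm high, a bystander

How it is judged:
By the outcome, as a careful person would: the job done as asked, in the order asked, and still so for the second after the job is handed in, with the robot touching nothing.
It also fails if it takes over 72 s, if anything falls off the work surface, if the arm or the gripper's body presses on something with over 40 N, if the wrist force passes 120 N, or if a joint passes its speed limit or range.

## Working session

There is one attempt and no reset: what is moved stays moved. The work goes in short steps, Python scripts to look and compute and a shell command to move; the robot and the scene stay as the last step left them, time stands still between calls to the robot, and variables do not carry over. Pictures are saved under pics/ and viewed, and the job is handed in when it is done.

```bash
ls; mkdir -p pics
python3 - <<'E'
from workcell import readout, camera, manip
import cv2,numpy as np
print(readout.get_obs())
for n in ["top","side"]:
    c=camera(n); cv2.imwrite(f"pics/{n}0.png",c["pixels"][:,:,::-1]); np.savez(f"pics/{n}0.npz",**c)
    print(n,c["intrinsics"],c["extrinsics"])
E
```

```text
pics
{'clock': 0.0, 'joint_pos': array([ 1.32041383,  0.33287224, -0.06470071,  1.46095352,  0.02162314,
        1.34986449, -0.08851629]), 'joint_velocities': array([ 2.41238516e-04,  1.23914089e-03, -1.97961601e-04, -1.71837276e-03,
        1.46018138e-04, -7.97906536e-05,  3.45309059e-03]), 'tau': array([ 6.26813835e-04, -6.25439930e+01,  4.94146929e-02, -3.91615677e+01,
        1.61755364e-02,  9.69998713e-03,  3.10301493e-05]), 'position': array([ 0.14104117, -0.60849952,  0.23050987]), 'ee_rot': array([ 0.44021876,  0.55399166, -0.4396513 ,  0.55317936]), 'ft_force': array([-0.34518774, -0.11449379, -0.04030417]), 'torque': array([ 0.01811754, -0.02495961,  0.00013837]), 'grip_width': 1.000235687445001}
top [[611.06295012   0.         310.03831726]
 [  0.         611.06295012 241.06217794]
 [  0.           0.           1.        ]] [[-0.03725656 -0.99930358 -0.00207614 -0.00720579]
 [-0.977863    0.03688512 -0.20596953  0.56363949]
 [ 0.20590266 -0.00564354 -0.9785562   1.41450838]
 [ 0.          0.          0.          1.        ]]
side [[572.64702304   0.         319.46220582]
 [  0.         572.64702304 241.87847215]
 [  0.           0.           1.        ]] [[-0.95712885  0.28891159 -0.02084364  0.55476894]
 [ 0.17728056  0.52736032 -0.83094085 -0.02150879]
 [-0.22907633 -0.79901263 -0.55597018  1.39230473]
 [ 0.          0.          0.          1.        ]]
```

View pics/top0.png

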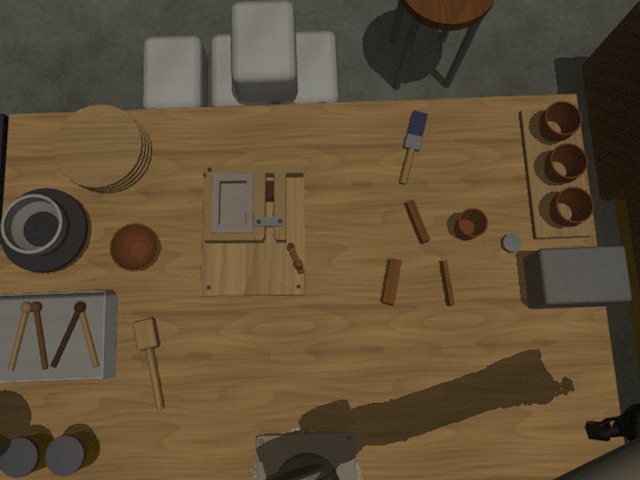

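View pics/side0.png

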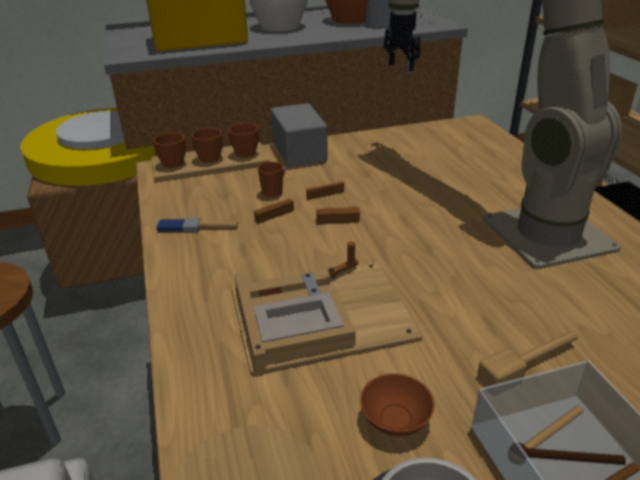

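Top view: the frame is around (255,232), the strips are near (417,221), (392,281) and (447,283), and the cup is at (471,223). Next I'll measure the strips and the frame.

```bash
cat > h.py <<'E'
import numpy as np,cv2
def load(n): return dict(np.load(n))
def ray(c,uv,z):
    K=c["intrinsics"];E=c["extrinsics"];R=E[:3,:3];t=E[:3,3]
    o=-R.T@t; uv=np.atleast_2d(uv).astype(float)
    d=(np.linalg.inv(K)@np.c_[uv,np.ones(len(uv))].T).T@R
    return o+d*((z-o[2])/d[:,2])[:,None]
def proj(c,P):
    P=np.atleast_2d(P);p=P@c["extrinsics"][:3,:3].T+c["extrinsics"][:3,3];q=p@c["intrinsics"].T
    return q[:,:2]/q[:,2:]
E
python3 - <<'E'
from h import *
c=load("pics/top0.npz");im=c["pixels"]
a=cv2.resize(im[190:310,370:500][:,:,::-1],None,fx=6,fy=5,interpolation=cv2.INTER_CUBIC)
a=cv2.resize(im[190:310,370:500][:,:,::-1],None,fx=5,fy=5,interpolation=cv2.INTER_CUBIC)
cv2.imwrite("pics/z1.png",a)
b=cv2.resize(im[160:305,195:315][:,:,::-1],None,fx=4,fy=4,interpolation=cv2.INTER_CUBIC)
cv2.imwrite("pics/z2.png",b)
P=c["range_z"]
# height map
K=c["intrinsics"];E=c["extrinsics"]
v,u=np.mgrid[:480,:640]
pc=np.dstack([(u-K[0,2])/K[0,0]*P,(v-K[1,2])/K[1,1]*P,P])
W=(pc-E[:3,3])@E[:3,:3]
H=W[...,2]
m=((H>.02)&(H<.1)&(P>0)).astype(np.uint8)
m[:190]=0;m[310:]=0;m[:,:370]=0;m[:,500:]=0
n,l,s,ce=cv2.connectedComponentsWithStats(m)
for i in range(1,n):
    if s[i,4]<30: continue
    q=(l==i)&(H>.02)
    pts=W[q]; top=np.percentile(pts[:,2],60)
    r=cv2.minAreaRect((pts[:,:2]*1000).astype(np.float32)); print(ce[i],s[i,4],r,top)
E
```

```text
[417.88266667 221.04533333] 375 ((610.6600952148438, -297.53759765625), (109.762939453125, 22.157257080078125), 17.840967178344727) 0.02920612640378008
[472.30442478 223.07079646] 565 ((589.7644653320312, -419.5892639160156), (70.02405548095703, 70.82826232910156), 48.63345718383789) 0.06771077987562854
[391.99634369 281.3857404 ] 547 ((462.40606689453125, -223.93968200683594), (29.46317481994629, 110.8453140258789), 76.54241943359375) 0.02955159655666096
[448.19123506 283.3625498 ] 251 ((453.56488037109375, -359.829833984375), (109.18016815185547, 13.976329803466797), 5.279347896575928) 0.028931147287924307
```

View pics/z1.png

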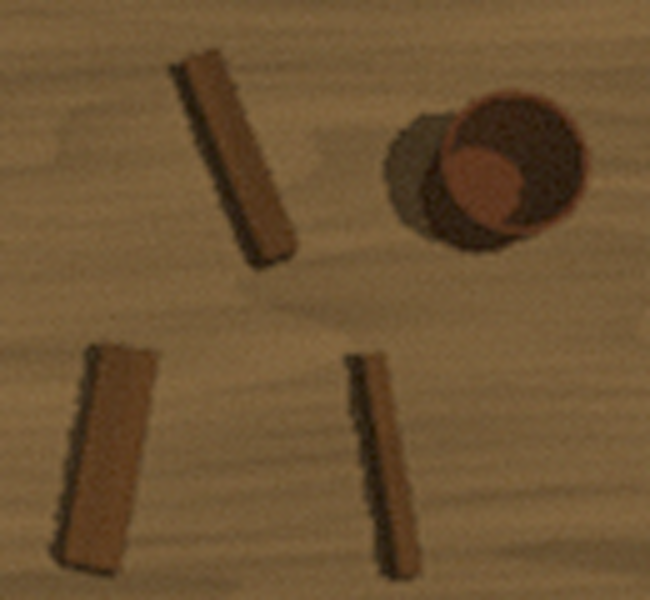

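View pics/z2.png

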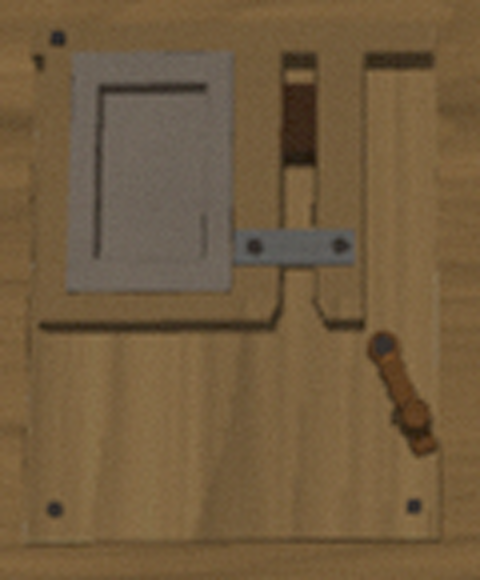

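Run:
```python
from h import *
c=load("pics/top0.npz");im=c["pixels"];P=c["range_z"]
K=c["intrinsics"];E=c["extrinsics"]
v,u=np.mgrid[:480,:640]
pc=np.dstack([(u-K[0,2])/K[0,0]*P,(v-K[1,2])/K[1,1]*P,P])
W=(pc-E[:3,3])@E[:3,:3];H=W[...,2]
roi=np.zeros_like(H,bool);roi[150:315,190:325]=1
print("heights hist",np.histogram(H[roi],bins=np.arange(-.01,.1,.005)))
for lo,hi in((.007,.3),(.03,.3),(.06,.3)):
    m=(roi&(H>lo)&(H<hi)).astype(np.uint8)
    n,l,s,ce=cv2.connectedComponentsWithStats(m)
    for i in range(1,n):
        if s[i,4]<8: continue
        pts=W[l==i]; print(lo,s[i],cv2.minAreaRect((pts[:,:2]*1000).astype(np.float32)),np.median(pts[:,2]))
# screws & features by ray (pixel in z2: /4 +[195,160])
z=lambda x,y:[(x+.5)/4-.5+195,(y+.5)/4-.5+160]
print("corner base",ray(c,[z(27,540),z(440,540),z(440,30)],.012)[:,:2]*1000)
print("front face top edge",ray(c,[z(40,321),z(272,321),z(330,321),z(364,321)],.048)[:,:2]*1000)
print("gap walls top",ray(c,[z(282,60),z(282,220),z(282,300),z(317,60),z(317,220),z(316,300)],.048)[:,:2]*1000)
print("pivot",ray(c,z(383,345),.034),"knob",ray(c,z(413,413),.082))
```

```text
heights hist (array([ 875, 4326, 3526, 2593, 3662,  836,  180,  616,  554,  241,  894,
       2239, 1348,  218,    6,    1,    4,   18,   21,    5,    0]), array([-0.01 , -0.005,  0.   ,  0.005,  0.01 ,  0.015,  0.02 ,  0.025,
        0.03 ,  0.035,  0.04 ,  0.045,  0.05 ,  0.055,  0.06 ,  0.065,
        0.07 ,  0.075,  0.08 ,  0.085,  0.09 ,  0.095]))
0.007 [  201   166   104   130 12585] ((606.752685546875, 115.04436492919922), (261.16375732421875, 328.8012390136719), 88.29119873046875) 0.02173090145697101
0.03 [ 203  166  101   77 5352] ((667.1087036132812, 110.92375183105469), (250.29393005371094, 193.73072814941406), 87.69893646240234) 0.04762771796373309
0.03 [287 243  18  31 184] ((527.7400512695312, 7.932451248168945), (78.84015655517578, 18.350976943969727), 20.845233917236328) 0.03639051207213033
0.06 [296 260   7   9  51] ((505.6990051269531, -0.13073015213012695), (14.300954818725586, 17.403465270996094), 87.84284973144531) 0.08013883722661315
corner base [[449.08485427 241.85610678]
 [439.61733679 -10.38726733]
 [766.15205658 -21.96469305]]
front face top edge [[577.82254701 227.53934639]
 [572.50733132  86.64320806]
 [571.17886206  51.42804481]
 [570.40016644  30.78632258]]
gap walls top [[738.08875035  76.90217423]
 [635.55015236  79.17123902]
 [585.34296897  80.28226799]
 [737.26348749  55.16283433]
 [634.73951024  57.73414865]
 [584.56241034  59.60141431]]
pivot [[0.55794605 0.02009027 0.034     ]] knob [[0.50670229 0.00238292 0.082     ]]
```

```bash
cat >> h.py <<'E'
from scipy.spatial.transform import Rotation as Rn
def tgt(psi):
    x=np.array([0,0,-1.]);z=np.array([np.cos(psi),np.sin(psi),0]);return np.c_[x,np.cross(z,x),z]
def go(p,psi_deg,obs=None):
    from workcell import readout
    o=obs or readout.get_obs();R=Rn.from_quat(o["ee_rot"]).as_matrix();pc=np.array(o["position"])
    best=None
    for k in (0,180):
        rv=Rn.from_matrix(R.T@tgt(np.radians(psi_deg+k))).as_rotvec(degrees=True)
        if best is None or np.linalg.norm(rv)<np.linalg.norm(best): best=rv
    print("turn",best.round(2),"shift mm",(R.T@(np.array(p)-pc)*1000).round(1))
F0=np.array([.572,.0703]);FY=np.radians(-2.0)
def fw(x,y,z=None):
    c,s=np.cos(FY),np.sin(FY);return F0+np.array([c*x-s*y,s*x+c*y])/1000
E
python3 - <<'E'
from h import *
from workcell import readout
o=readout.get_obs();print(Rn.from_quat(o["ee_rot"]).as_matrix().round(3))
t=np.radians(17.84);g=np.array([.6107,-.2975])-.043*np.array([np.cos(t),np.sin(t)]);print(g)
go([*g,.15],107.84)
E
```

```text
[[-0.     0.974  0.226]
 [ 0.001  0.226 -0.974]
 [-1.    -0.    -0.001]]
[ 0.56976762 -0.31067348]
turn [-4.79 -0.08  0.  ] shift mm [  80.8  484.9 -193.2]
```

```bash
R='[-4.8,0,0],[81,485,-193],0.45'; python3 -m inch '[[[-4.8,0,0],[81,485,-193],0.45],[[-4.8,0,0],[81,485,-193],0.45],[[-4.8,0,0],[81,485,-193],0.45],[[-4.8,0,0],[81,485,-193],0.45],[[-4.8,0,0],[81,485,-193],0.45],[[-4.8,0,0],[81,485,-193],0.45],[[-4.8,0,0],[81,485,-193],0.45],[[-4.8,0,0],[81,485,-193],0.45],[[-4.8,0,0],[81,485,-193],0.45],[[-4.8,0,0],[81,485,-193],0.45]]' 60
python3 - <<'E'
from h import *
from workcell import readout,camera
o=readout.get_obs();print(o["position"],o["clock"],o["joint_velocities"].round(2))
c=camera("wrist");cv2.imwrite("pics/w1.png",c["pixels"][:,:,::-1]);np.savez("pics/w1.npz",**c,pos=o["position"],q=o["ee_rot"]);print(c["T_tool_cam"],c["intrinsics"])
E
```

```text
clock: 1.35
position: [0.5714, -0.3079, 0.1486]
ee_rot: [0.416, 0.574, -0.414, 0.571]
ft_force: [-0.7, 0.9, 0.2]
grip_width: 0.551
[ 0.571404   -0.3078732   0.14861051] 1.35 [ 0.05 -0.03  0.04  0.01  0.01  0.01  0.02]
[[ 4.69562603e-04 -3.20869425e-01  9.47123324e-01 -1.42765037e-01]
 [ 6.88687153e-04 -9.47123100e-01 -3.20869691e-01  8.30329944e-02]
 [ 9.99999653e-01  8.02940073e-04 -2.23754937e-04 -8.22645427e-04]
 [ 0.00000000e+00  0.00000000e+00  0.00000000e+00  1.00000000e+00]] [[366.45808214   0.         319.8453659 ]
 [  0.         366.45808214 246.37649912]
 [  0.           0.           1.        ]]
```

View pics/w1.png

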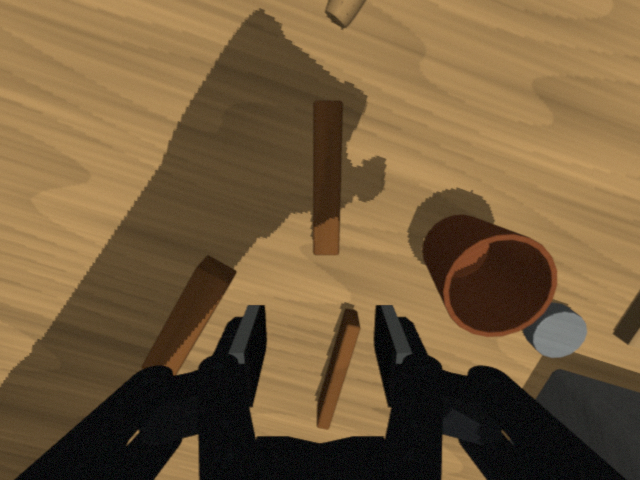

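Wrist view: the packer is at (327,180), upright in the image. The thin strip shows between the fingers and the cup is to the right, at (500,280). Now I'll check the packer's pose from this view.

```bash
cat >> h.py <<'E'
def wcam(c):
    T=np.eye(4);T[:3,:3]=Rn.from_quat(c["q"]).as_matrix();T[:3,3]=c["pos"]
    return dict(intrinsics=c["intrinsics"],extrinsics=np.linalg.inv(T@c["T_tool_cam"]))
E
python3 - <<'E'
from h import *
c=load("pics/w1.npz");w=wcam(c);P=c["range_z"]
a=ray(w,[[314.5,101],[341,101],[314,254],[339,254]],.03);print(a*1000, a.mean(0))
a=ray(w,[[314,101],[341.5,101],[314,220],[340,220]],.03)
# colour mask
hsv=cv2.cvtColor(c["pixels"],cv2.COLOR_RGB2HSV)
K=c["intrinsics"];v,u=np.mgrid[:480,:640]
pc=np.dstack([(u-K[0,2])/K[0,0]*P,(v-K[1,2])/K[1,1]*P,P]);E=w["extrinsics"]
W=(pc-E[:3,3])@E[:3,:3]
m=(W[...,2]>.024)&(W[...,2]<.04);m[:90]=0;m[265:]=0;m[:,:300]=0;m[:,355:]=0
pts=W[m];print(len(pts),cv2.minAreaRect((pts[:,:2]*1000).astype(np.float32)),np.median(pts[:,2]))
E
```

```text
[[ 661.46352772 -273.23487463   30.        ]
 [ 666.93897294 -289.94979538   30.        ]
 [ 558.55246742 -306.03852814   30.        ]
 [ 564.48423604 -324.04453363   30.        ]] [ 0.6128598  -0.29831693  0.03      ]
4388 ((612.8116455078125, -297.4746398925781), (109.18214416503906, 19.975597381591797), 17.749521255493164) 0.03010215026190863
```

Run:
```python
from h import *
go([.571,-.3106,.005],107.8)
```

```text
turn [ 0.15 -0.14  0.05] shift mm [144.    0.9   1.2]
```

```bash
python3 -m inch '[[[0,0,0],[50,1,1],0.45],[[0,0,0],[100,1,1],0.45],[[0,0,0],[130,1,1],0.45],[[0,0,0],[144,1,1],0.45],[[0,0,0],[144,1,1],0.45],[[0,0,0],[144,1,1],0.6],[[0,0,0],[144,1,1],0.8],[[0,0,0],[144,1,1],1],[[0,0,0],[144,1,1],1],[[0,0,0],[144,1,1],1]]' 60
```

```text
clock: 2.65
position: [0.572, -0.3111, 0.0068]
ee_rot: [0.416, 0.572, -0.416, 0.572]
ft_force: [-1.8, 0.4, 7.0]
grip_width: 0.225
```

```bash
python3 -m inch '[[[0,0,0],[-40,0,0],1],[[0,0,0],[-80,0,0],1],[[0,0,0],[-120,0,0],1],[[0,0,0],[-120,0,0],1],[[0,0,0],[-120,0,0],1]]'
python3 - <<'E'
from h import *
go([*fw(-113,0),.125],88.0)
E
```

```text
clock: 3.28
position: [0.5716, -0.311, 0.1264]
ee_rot: [0.416, 0.572, -0.416, 0.572]
ft_force: [-0.6, -0.1, -0.9]
grip_width: 0.221
turn [19.94 -0.03 -0.02] shift mm [   1.6   11.6 -401.2]
```

```bash
python3 -m inch '[[[5,0,0],[2,3,-60],1],[[10,0,0],[2,5,-120],1],[[15,0,0],[2,7,-180],1],[[20,0,0],[2,9,-240],1],[[20,0,0],[2,11,-300],1],[[20,0,0],[2,12,-360],1],[[20,0,0],[2,12,-401],1],[[20,0,0],[2,12,-401],1],[[20,0,0],[2,12,-401],1]]'
python3 - <<'E'
from h import *
from workcell import readout,camera
o=readout.get_obs();print(o["position"],o["clock"])
c=camera("wrist");cv2.imwrite("pics/w2.png",c["pixels"][:,:,::-1]);np.savez("pics/w2.npz",**c,pos=o["position"],q=o["ee_rot"])
c=camera("top");cv2.imwrite("pics/t2.png",cv2.resize(c["pixels"][150:320,180:350,::-1],None,fx=3.5,fy=3.5,interpolation=cv2.INTER_CUBIC));np.savez("pics/t2.npz",**c)
E
```

```text
clock: 4.4
position: [0.4592, 0.0733, 0.1238]
ee_rot: [-0.509, -0.491, 0.509, -0.491]
ft_force: [-0.6, -0.8, -1.4]
grip_width: 0.224
[0.4591765  0.07325916 0.12381525] 4.4
```

View pics/w2.png

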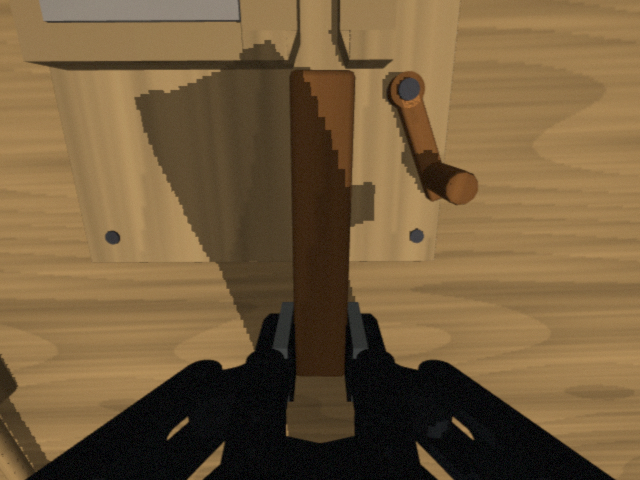

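View pics/t2.png

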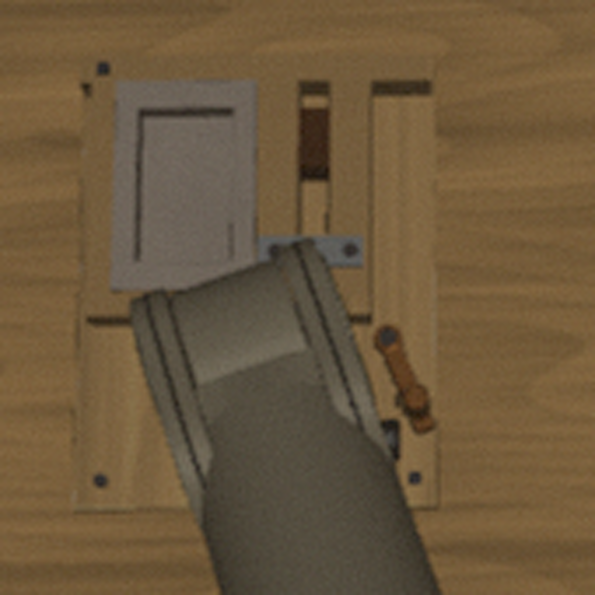

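Run:
```python
from h import *
c=load("pics/w2.npz");w=wcam(c)
cv2.imwrite("pics/w2z.png",cv2.resize(c["pixels"][0:130,200:460,::-1],None,fx=3,fy=3,interpolation=cv2.INTER_CUBIC))
def fr(p):
    d=(np.atleast_2d(p)[:,:2]-F0)*1000;cs,s=np.cos(FY),np.sin(FY);return np.c_[d@[cs,s],d@[-s,cs]].round(1)
print("board front corners",fr(ray(w,[[93,262],[435,262]],.012)))
print("pivot",fr(ray(w,[409,89],.034)),"knob",fr(ray(w,[462,187],.082)))
# strip top z= TCPz + (30-6.8)
z=c["pos"][2]+.030-.0068
print("strip nose",fr(ray(w,[[292,70],[353,70]],z)),"tail",fr(ray(w,[[296,376],[346,376]],z)))
print("tool",fr(c["pos"]))
```

```text
board front corners [[-128.7  168.9]
 [-128.9  -85.7]]
pivot [[-11.9 -52.2]] knob [[-61.2 -71.7]]
strip nose [[-15.5   8.1]
 [-15.5  -9.9]] tail [[-124.2    9.3]
 [-124.2  -10.3]]
tool [[-112.9   -1. ]]
```

View pics/w2z.png

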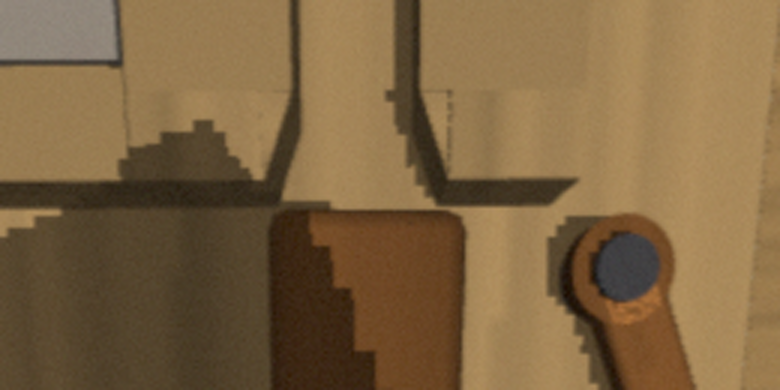

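Run:
```python
from h import *
c=load("pics/w2.npz");w=wcam(c)
def fr(p):
    d=(np.atleast_2d(p)[:,:2]-F0)*1000;cs,s=np.cos(FY),np.sin(FY);return np.c_[d@[cs,s],d@[-s,cs]].round(1)
print("gap top edges",fr(ray(w,[[297.6,10],[339.3,10],[297.6,29],[339.3,29]],.048)))
print("mouth top corners",fr(ray(w,[[288.5,60.5],[347,60.5]],.048)),"face top",fr(ray(w,[[205,61],[388,60.5]],.048)))
print("front edge bottom", fr(ray(w,[[205,68],[292,68],[346,67.5],[382,67.5]],.012)))
```

```text
gap top edges [[ 24.7  11.4]
 [ 24.6 -10.2]
 [ 16.   11.5]
 [ 16.  -10.3]]
mouth top corners [[  1.2  16.7]
 [  1.1 -14.7]] face top [[  1.   61.6]
 [  1.1 -36.7]]
front edge bottom [[  2.1  72.2]
 [  2.   17.4]
 [  2.3 -16.5]
 [  2.3 -39.2]]
```

```bash
sed -i 's/F0=np.array(\[.572,.0703\])/F0=np.array([.5733,.0703])/' h.py
python3 - <<'E'
from h import *
go([*fw(-113,.4),.0195],88.0)
E
```

```text
turn [-0.17 -0.02  0.04] shift mm [104.5   0.9  -1.8]
```

```bash
python3 -m inch '[[[0,0,0],[30,1,-2],1],[[0,0,0],[60,1,-2],1],[[0,0,0],[85,1,-2],1],[[0,0,0],[98,1,-2],1],[[0,0,0],[104,1,-2],1],[[0,0,0],[104,1,-2],1],[[0,0,0],[104,1,-2],1]]'
python3 - <<'E'
from h import *
go([*fw(-50,.4),.0195],88.0)
from workcell import readout,camera
o=readout.get_obs();print(o["position"],o["clock"])
c=camera("wrist");cv2.imwrite("pics/w3.png",c["pixels"][:,:,::-1]);np.savez("pics/w3.npz",**c,pos=o["position"],q=o["ee_rot"])
E
```

```text
clock: 5.38
position: [0.4611, 0.0748, 0.0208]
ee_rot: [0.51, 0.49, -0.509, 0.49]
ft_force: [0.5, 0.6, -1.0]
grip_width: 0.222
turn [-0.18 -0.02 -0.03] shift mm [ 1.3 62.3  0. ]
[0.46112873 0.07483665 0.0207771 ] 5.375
```

View pics/w3.png

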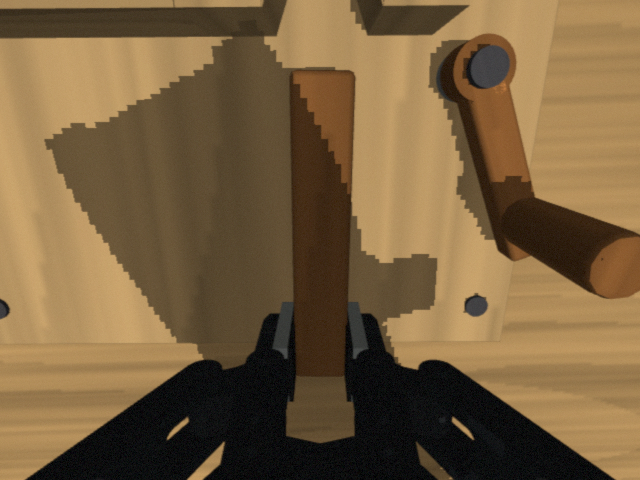

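Strip nose at (322,70) lines up with the mouth, whose corners are at 276 and 370 on row 35. Starting the insertion.

```bash
python3 -m inch '[[[0,0,0],[1,8,0],1],[[0,0,0],[1,16,0],1],[[0,0,0],[1,24,0],1],[[0,0,0],[1,32,0],1],[[0,0,0],[1,40,0],1],[[0,0,0],[1,45,0],1],[[0,0,0],[1,45,0],1]]'
python3 - <<'E'
from h import *
go([*fw(-20,.4),.0195],88.0)
E
```

```text
clock: 6.3
position: [0.5063, 0.0731, 0.0197]
ee_rot: [0.51, 0.49, -0.509, 0.49]
ft_force: [0.4, -0.2, -1.4]
grip_width: 0.222
turn [-0.19 -0.03 -0.03] shift mm [ 0.3 47.  -0.1]
```

```bash
python3 -m inch '[[[0,0,0],[0,8,0],1],[[0,0,0],[0,16,0],1],[[0,0,0],[0,24,0],1],[[0,0,0],[0,32,0],1],[[0,0,0],[0,40,0],1],[[0,0,0],[0,48,0],1],[[0,0,0],[0,49,0],1],[[0,0,0],[0,49,0],1]]'
python3 - <<'E'
from h import *
from workcell import readout,camera
o=readout.get_obs()
c=camera("wrist");cv2.imwrite("pics/w4.png",c["pixels"][:,:,::-1])
E
```

```text
clock: 7.3
position: [0.5551, 0.0713, 0.0197]
ee_rot: [0.51, 0.49, -0.509, 0.49]
ft_force: [-0.4, -0.1, -0.5]
grip_width: 0.219
```

View pics/w4.png

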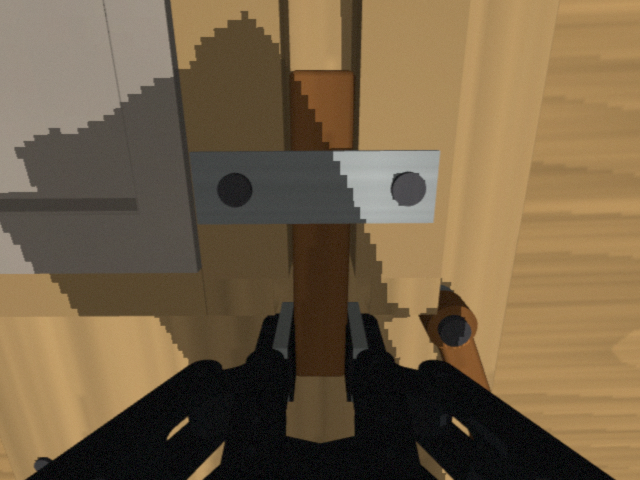

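```bash
python3 -m inch '[[[0,0,0],[0,0,0],0.62],[[0,0,0],[0,0,0],0.62],[[0,0,0],[0,0,0],0.62],[[0,0,0],[-30,0,0],0.62],[[0,0,0],[-55,0,0],0.62],[[0,0,0],[-55,-25,0],1],[[0,0,0],[-55,-38,0],1],[[0,0,0],[-55,-38,0],1],[[0,0,0],[-55,-38,0],1],[[0,0,0],[-55,-38,0],1]]'
python3 - <<'E'
from h import *
go([*fw(-54,.6),.0215],88.0)
from workcell import readout,camera
o=readout.get_obs();print(o["position"],o["clock"])
c=camera("wrist");cv2.imwrite("pics/w5.png",c["pixels"][:,:,::-1]);np.savez("pics/w5.npz",**c,pos=o["position"],q=o["ee_rot"])
E
```

```text
clock: 8.6
position: [0.5175, 0.0727, 0.0745]
ee_rot: [0.51, 0.491, -0.509, 0.49]
ft_force: [-0.3, 0.1, 0.4]
grip_width: -0.002
turn [-0.19 -0.04 -0.01] shift mm [53.   1.8 -0.1]
[0.51749736 0.07273707 0.07451425] 8.6
```

View pics/w5.png

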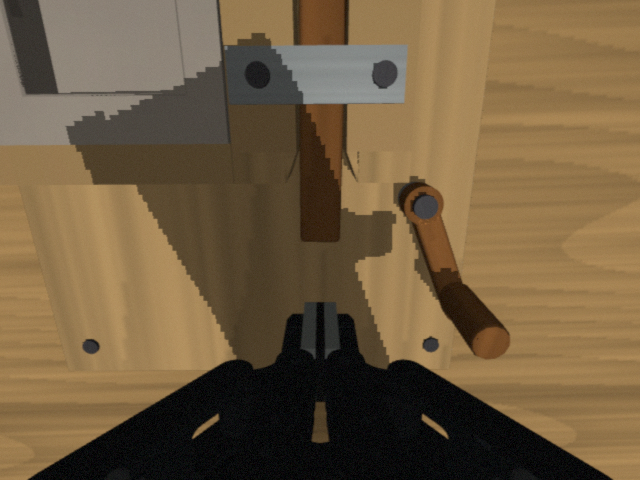

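```bash
python3 - <<'E'
from h import *
c=load("pics/w5.npz");w=wcam(c)
p=ray(w,[[302,241],[340,241]],.042);d=(p[:,:2]-F0)*1000;print(d)
E
python3 -m inch '[[[0,0,0],[25,2,0],1],[[0,0,0],[45,2,0],1],[[0,0,0],[53,2,0],1],[[0,0,0],[53,2,0],1],[[0,0,0],[53,8,0],1],[[0,0,0],[53,14,0],1],[[0,0,0],[53,20,0],1],[[0,0,0],[53,26,0],1],[[0,0,0],[53,26,0],1]]'
python3 - <<'E'
from h import *
go([*fw(-15,.6),.0215],88.0)
E
```

```text
[[-29.28819509  11.39058971]
 [-29.99829133  -7.69303166]]
clock: 9.78
position: [0.5439, 0.0718, 0.0215]
ee_rot: [0.51, 0.49, -0.509, 0.49]
ft_force: [-0.3, -0.7, -0.2]
grip_width: -0.004
turn [-0.2  -0.05 -0.02] shift mm [ 0.  14.4 -0.2]
```

```bash
python3 -m inch '[[[0,0,0],[0,3,0],1],[[0,0,0],[0,6,0],1],[[0,0,0],[0,9,0],1],[[0,0,0],[0,11,0],1],[[0,0,0],[0,11,0],1]]'
python3 -m inch '[[[0,0,0],[0,1.5,0],1],[[0,0,0],[0,3,0],1],[[0,0,0],[0,3,0],1]]'
```

```text
clock: 10.4
position: [0.555, 0.0714, 0.0215]
ee_rot: [0.51, 0.49, -0.509, 0.49]
ft_force: [-0.1, -0.1, -0.5]
grip_width: -0.001
clock: 10.78
position: [0.5582, 0.0713, 0.0215]
ee_rot: [0.51, 0.49, -0.509, 0.49]
ft_force: [0.2, -0.1, -1.4]
grip_width: -0.002
```

```bash
python3 -m inch '[[[0,0,0],[0,1.5,0],1],[[0,0,0],[0,3,0],1],[[0,0,0],[0,3,0],1]]'
python3 - <<'E'
from h import *
from workcell import readout,camera
o=readout.get_obs()
c=camera("wrist");cv2.imwrite("pics/w6.png",c["pixels"][:,:,::-1]);np.savez("pics/w6.npz",**c,pos=o["position"],q=o["ee_rot"])
E
```

```text
clock: 11.15
position: [0.5587, 0.0713, 0.0211]
ee_rot: [-0.508, -0.492, 0.511, -0.489]
ft_force: [-12.8, -0.8, 9.0]
grip_width: -0.006
```

View pics/w6.png

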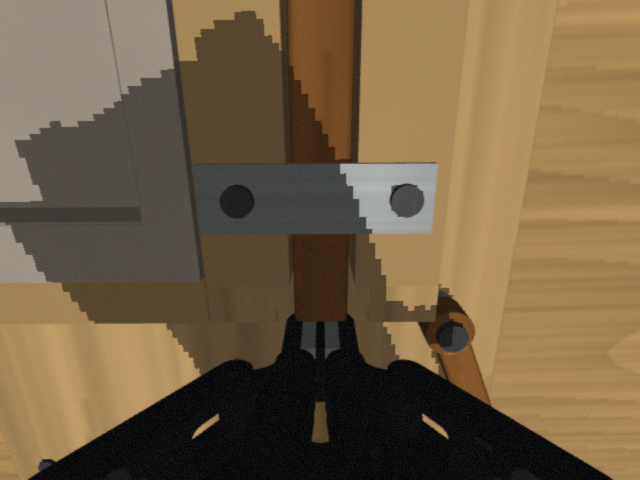

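```bash
python3 -m inch '[[[0,0,0],[0,-6,0],1],[[0,0,0],[0,-20,0],1],[[0,0,0],[-30,-25,0],1],[[0,0,0],[-70,-30,0],0.5],[[0,0,0],[-100,-40,0],0.5],[[0,0,0],[-100,-70,0],0.5],[[0,0,0],[-100,-70,0],0.5],[[0,0,0],[-100,-70,0],0.5]]'
python3 - <<'E'
from h import *
from workcell import readout,camera
go([*fw(-64,-72),.12],88.0)
o=readout.get_obs();print(o["position"])
c=camera("wrist");cv2.imwrite("pics/w7.png",c["pixels"][:,:,::-1]);np.savez("pics/w7.npz",**c,pos=o["position"],q=o["ee_rot"])
E
```

```text
clock: 12.2
position: [0.4894, 0.0737, 0.1215]
ee_rot: [-0.508, -0.491, 0.51, -0.49]
ft_force: [0.2, -0.0, 0.5]
grip_width: 0.503
turn [-0.18  0.02  0.21] shift mm [ 1.4 20.2 72.4]
[0.48937484 0.07369518 0.1214814 ]
```

View pics/w7.png

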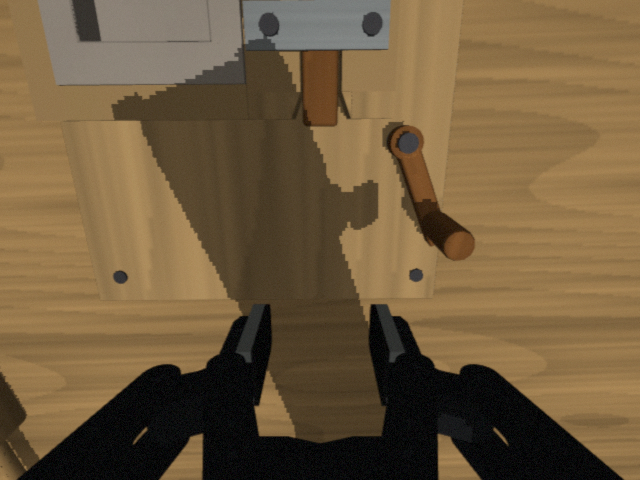

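Run:
```python
from h import *
c=load("pics/w7.npz");w=wcam(c)
def fr(p):
    d=(np.atleast_2d(p)[:,:2]-F0)*1000;cs,s=np.cos(FY),np.sin(FY);return np.c_[d@[cs,s],d@[-s,cs]].round(1)
p=ray(w,[408,142],.034);k=ray(w,[460,243.5],.082)
print("piv",fr(p),p,"knob",fr(k),k,np.linalg.norm((k-p)[0,:2]))
print("tail",fr(ray(w,[[303,125],[337,125]],.042)),"front top",fr(ray(w,[[200,119.5],[260,119.5]],.012)))
go([k[0,0],k[0,1],.12],88);go([k[0,0],k[0,1],.054],88)
```

```text
piv [[-13.1 -52.1]] [[0.55840528 0.018733   0.034     ]] knob [[-61.8 -72. ]] [[5.09061472e-01 4.73952160e-04 8.20000000e-02]] 0.05261372245735207
tail [[-3.1 10.9]
 [-3.1 -8.7]] front top [[ 0.2 79. ]
 [ 0.1 40.1]]
turn [-0.19  0.    0.24] shift mm [ 1.3 22.3 72.5]
turn [-0.19  0.    0.24] shift mm [67.3 22.6 72.5]
```

```bash
python3 -m inch '[[[0,0,0],[0,11,36],0.5],[[0,0,0],[0,22,72],0.5],[[0,0,0],[0,22,72],0.5],[[0,0,0],[30,22,72],0.5],[[0,0,0],[55,22,72],0.5],[[0,0,0],[67,22,72],0.5],[[0,0,0],[67,22,72],0.7],[[0,0,0],[67,22,72],1],[[0,0,0],[67,22,72],1],[[0,0,0],[67,22,72],1]]' 20
python3 - <<'E'
from h import *
from workcell import readout,camera
c=camera("wrist");cv2.imwrite("pics/w8.png",c["pixels"][:,:,::-1])
E
```

```text
clock: 13.5
position: [0.5088, 0.0012, 0.0547]
ee_rot: [-0.509, -0.491, 0.51, -0.49]
ft_force: [-0.8, 0.4, -1.3]
grip_width: 0.2
```

View pics/w8.png

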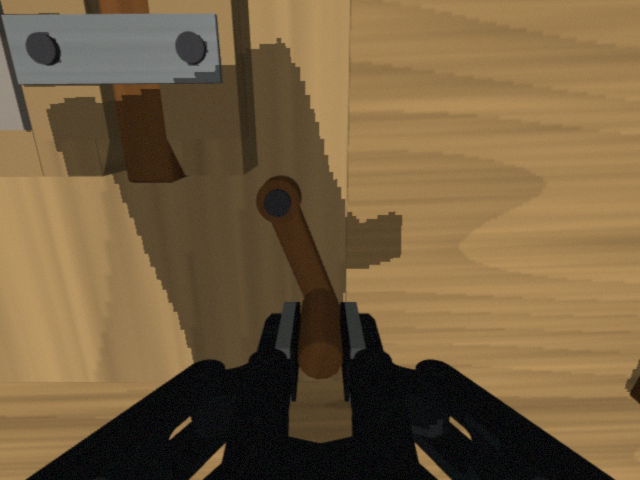

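```bash
python3 -c "
import numpy as np
for t in range(196,85,-5):
  r=np.radians
  print(t,(54*(np.cos(r(t))-np.cos(r(201)))).round(1),(-54*(np.sin(r(t))-np.sin(r(201)))).round(1))"
```

```text
196 -1.5 -4.5
191 -2.6 -9.0
186 -3.3 -13.7
181 -3.6 -18.4
176 -3.5 -23.1
171 -2.9 -27.8
166 -2.0 -32.4
161 -0.6 -36.9
156 1.1 -41.3
151 3.2 -45.5
146 5.6 -49.5
141 8.4 -53.3
136 11.6 -56.9
131 15.0 -60.1
126 18.7 -63.0
121 22.6 -65.6
116 26.7 -67.9
111 31.1 -69.8
106 35.5 -71.3
101 40.1 -72.4
96 44.8 -73.1
91 49.5 -73.3
86 54.2 -73.2
```

```bash
python3 -m inch '[[[0,0,0],[0,-1.5,-4.5],1],[[0,0,0],[0,-2.6,-9],1],[[0,0,0],[0,-3.3,-13.7],1],[[0,0,0],[0,-3.6,-18.4],1],[[0,0,0],[0,-3.5,-23.1],1],[[0,0,0],[0,-2.9,-27.8],1],[[0,0,0],[0,-2,-32.4],1],[[0,0,0],[0,-0.6,-36.9],1],[[0,0,0],[0,-0.6,-36.9],1]]'
python3 - <<'E'
from h import *
from workcell import readout,camera
c=camera("wrist");cv2.imwrite("pics/w9.png",c["pixels"][:,:,::-1])
E
```

```text
clock: 14.68
position: [0.509, 0.0381, 0.0546]
ee_rot: [-0.508, -0.491, 0.511, -0.489]
ft_force: [-3.3, -1.9, -0.6]
grip_width: 0.202
```

View pics/w9.png

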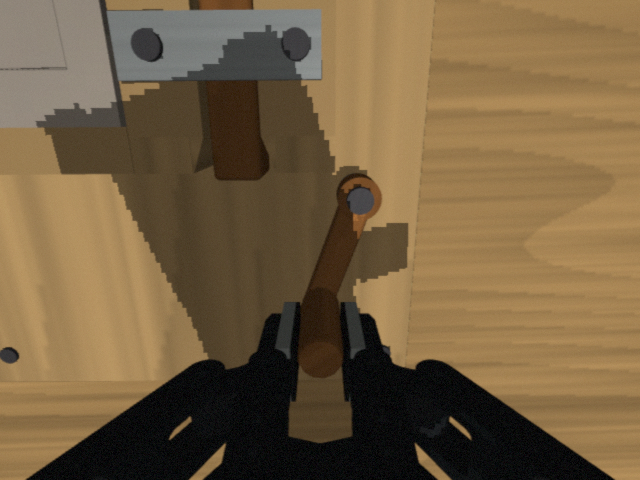

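```bash
python3 -m inch '[[[0,0,0],[0,1.7,-4.4],1],[[0,0,0],[0,3.8,-8.6],1],[[0,0,0],[0,6.2,-12.6],1],[[0,0,0],[0,9,-16.4],1],[[0,0,0],[0,12.2,-20],1],[[0,0,0],[0,15.6,-23.2],1],[[0,0,0],[0,19.3,-26.1],1],[[0,0,0],[0,23.2,-28.7],1],[[0,0,0],[0,23.2,-28.7],1]]'
python3 - <<'E'
from h import *
from workcell import readout,camera
c=camera("wrist");cv2.imwrite("pics/w10.png",c["pixels"][:,:,::-1])
E
```

```text
clock: 15.85
position: [0.534, 0.0655, 0.0546]
ee_rot: [-0.509, -0.491, 0.51, -0.489]
ft_force: [1.0, -5.7, -1.2]
grip_width: 0.202
```

View pics/w10.png

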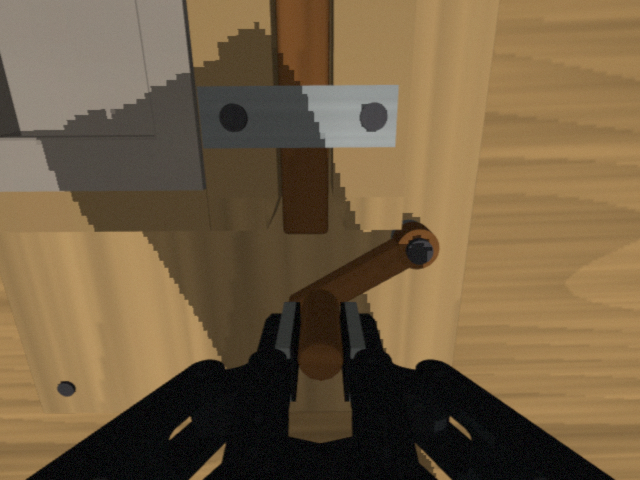

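```bash
python3 -m inch '[[[0,0,0],[0,4.1,-2],1],[[0,0,0],[0,8.5,-3.8],1],[[0,0,0],[0,12.9,-5.2],1],[[0,0,0],[0,17.5,-6.2],1],[[0,0,0],[0,22.2,-6.8],1],[[0,0,0],[0,24,-7],1],[[0,0,0],[0,24,-7],1]]'
```

```text
clock: 16.77
position: [0.5583, 0.072, 0.0546]
ee_rot: [-0.509, -0.491, 0.51, -0.49]
ft_force: [-2.0, -1.3, -0.2]
grip_width: 0.2
```

```bash
python3 -m inch '[[[0,0,0],[0,1.5,0],1],[[0,0,0],[0,3,0],1],[[0,0,0],[0,3,0],1]]'
```

```text
clock: 17.15
position: [0.5613, 0.0722, 0.0546]
ee_rot: [-0.509, -0.491, 0.51, -0.489]
ft_force: [-2.9, -0.6, 1.0]
grip_width: 0.2
```

```bash
python3 -m inch '[[[0,0,0],[0,1,0],1],[[0,0,0],[0,2,0],1],[[0,0,0],[0,2,0],1]]'
```

```text
clock: 17.52
position: [0.5635, 0.0722, 0.0546]
ee_rot: [-0.509, -0.491, 0.51, -0.49]
ft_force: [-2.1, -0.6, 0.3]
grip_width: 0.209
```

Run:
```python
from h import *
from workcell import readout,camera
o=readout.get_obs()
c=camera("wrist");cv2.imwrite("pics/w11.png",c["pixels"][:,:,::-1]);np.savez("pics/w11.npz",**c,pos=o["position"],q=o["ee_rot"])
c=camera("side");cv2.imwrite("pics/s11.png",cv2.resize(c["pixels"][210:390,220:430,::-1],None,fx=3.3,fy=3.3,interpolation=cv2.INTER_CUBIC))
```

```text
(no output)
```

View pics/w11.png

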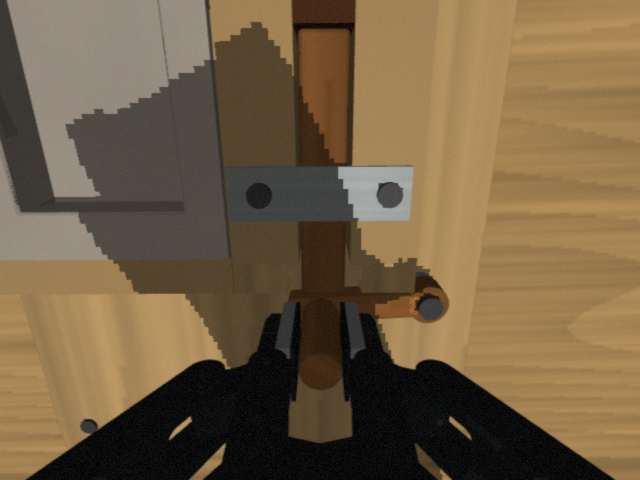

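View pics/s11.png

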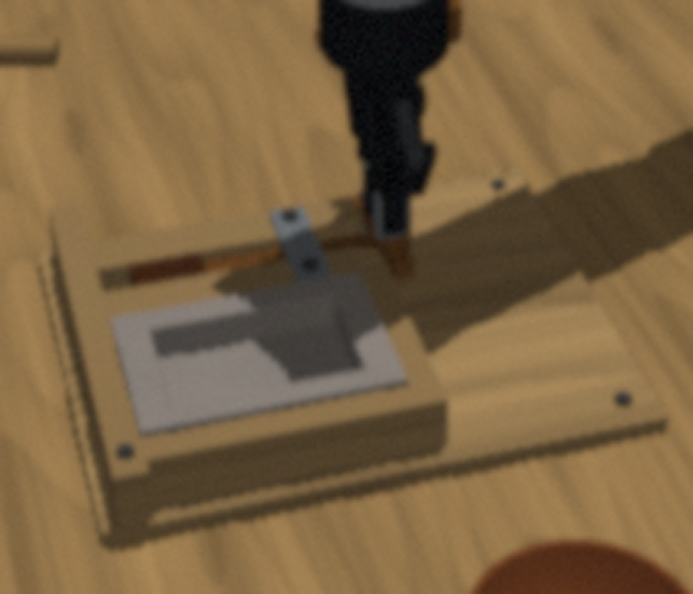

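```bash
python3 -m inch '[[[0,0,0],[0,0,0],0.5],[[0,0,0],[0,0,0],0.5],[[0,0,0],[0,0,0],0.5],[[0,0,0],[-30,0,0],0.5],[[0,0,0],[-50,0,0],0.5],[[0,0,0],[-50,-40,0],1],[[0,0,0],[-50,-70,0],1],[[0,0,0],[-50,-70,0],1],[[0,0,0],[-50,-70,0],1]]'
python3 - <<'E'
from h import *
from workcell import readout,camera
o=readout.get_obs()
c=camera("wrist");cv2.imwrite("pics/w12.png",c["pixels"][:,:,::-1]);np.savez("pics/w12.npz",**c,pos=o["position"],q=o["ee_rot"])
E
```

```text
clock: 18.75
position: [0.4945, 0.0747, 0.1053]
ee_rot: [-0.509, -0.491, 0.51, -0.49]
ft_force: [0.3, -0.1, -0.4]
grip_width: -0.002
```

View pics/w12.png

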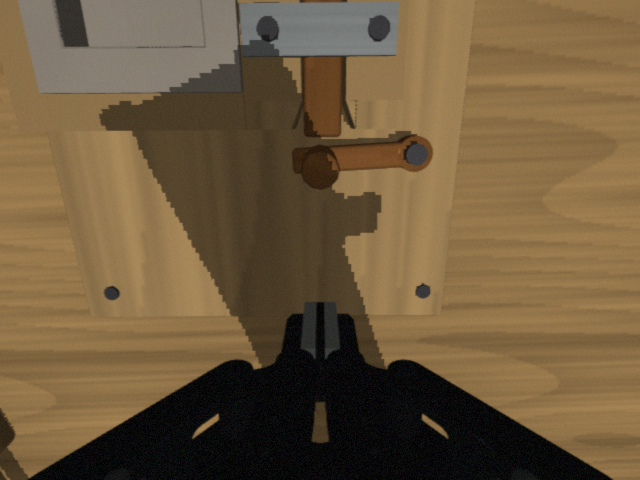

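The bar drops about 7 px from its pivot (416,154) to its tip (297,161), so it is a few degrees short of shut. I'll push the knob from behind with the fingers shut.

Run:
```python
from h import *
c=load("pics/w12.npz");w=wcam(c)
def fr(p):
    d=(np.atleast_2d(p)[:,:2]-F0)*1000;cs,s=np.cos(FY),np.sin(FY);return np.c_[d@[cs,s],d@[-s,cs]].round(1)
k=ray(w,[320.5,167],.082);print("knob",fr(k),"piv",fr(ray(w,[416,154],.034)), "bar end", fr(ray(w,[294,161],.034)),"tail",fr(ray(w,[322,136],.042)))
t=fw(-42,2);go([*t,.054],88)
```

```text
knob [[-15.1   2.2]] piv [[-13.5 -52.1]] bar end [[-17.2  17.3]] tail [[-3.3  1.3]]
turn [-0.19 -0.06  0.09] shift mm [51.1 36.9 -0.4]
```

```bash
python3 -m inch '[[[0,0,0],[0,15,0],1],[[0,0,0],[20,30,0],1],[[0,0,0],[40,36,0],1],[[0,0,0],[51,37,0],1],[[0,0,0],[51,37,0],1],[[0,0,0],[51,40,0],1],[[0,0,0],[51,42,0],1],[[0,0,0],[51,42,0],1]]'
python3 -m inch '[[[0,0,0],[0,1,0],1],[[0,0,0],[0,2,0],1],[[0,0,0],[0,2,0],1]]'
```

```text
clock: 19.8
position: [0.5369, 0.0732, 0.0546]
ee_rot: [0.51, 0.491, -0.509, 0.49]
ft_force: [-0.8, -0.1, -0.5]
grip_width: 0.002
clock: 20.18
position: [0.539, 0.0732, 0.0546]
ee_rot: [0.51, 0.491, -0.509, 0.49]
ft_force: [-0.5, 0.5, 0.3]
grip_width: -0.0
```

```bash
python3 -m inch '[[[0,0,0],[0,1,0],1],[[0,0,0],[0,2,0],1],[[0,0,0],[0,2,0],1]]'
```

```text
clock: 20.55
position: [0.54, 0.0732, 0.0545]
ee_rot: [-0.509, -0.491, 0.51, -0.49]
ft_force: [-7.4, 0.5, 4.4]
grip_width: 0.001
```

```bash
python3 -m inch '[[[0,0,0],[0,1,0],1],[[0,0,0],[0,1.5,0],1],[[0,0,0],[0,1.5,0],1]]'
python3 -m inch '[[[0,0,0],[0,-8,0],1],[[0,0,0],[-20,-30,0],1],[[0,0,0],[-60,-40,0],1],[[0,0,0],[-60,-50,0],1],[[0,0,0],[-60,-50,0],1],[[0,0,0],[-60,-50,0],1]]'
python3 - <<'E'
from h import *
from workcell import readout,camera
o=readout.get_obs()
c=camera("wrist");cv2.imwrite("pics/w13.png",c["pixels"][:,:,::-1]);np.savez("pics/w13.npz",**c,pos=o["position"],q=o["ee_rot"])
c=camera("side");cv2.imwrite("pics/s13.png",c["pixels"][:,:,::-1])
w=wcam(load("pics/w13.npz"))
E
```

```text
clock: 20.92
position: [0.5401, 0.0733, 0.0544]
ee_rot: [-0.508, -0.492, 0.511, -0.489]
ft_force: [-9.5, -0.1, 6.8]
grip_width: 0.001
clock: 21.68
position: [0.4902, 0.0749, 0.1138]
ee_rot: [-0.508, -0.492, 0.511, -0.489]
ft_force: [0.5, -0.3, 0.8]
grip_width: -0.005
```

View pics/w13.png

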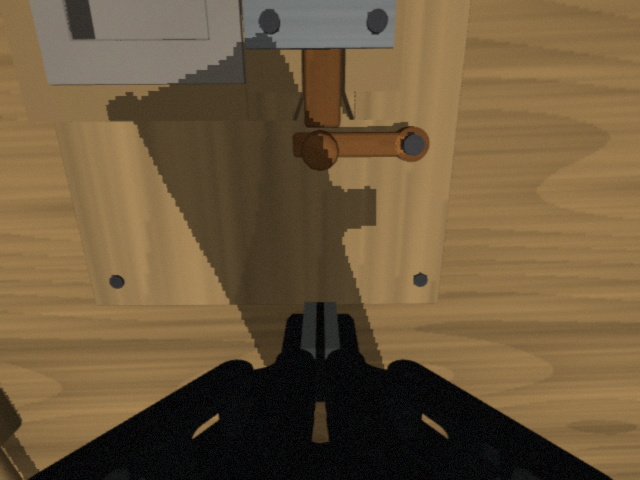

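View pics/s13.png

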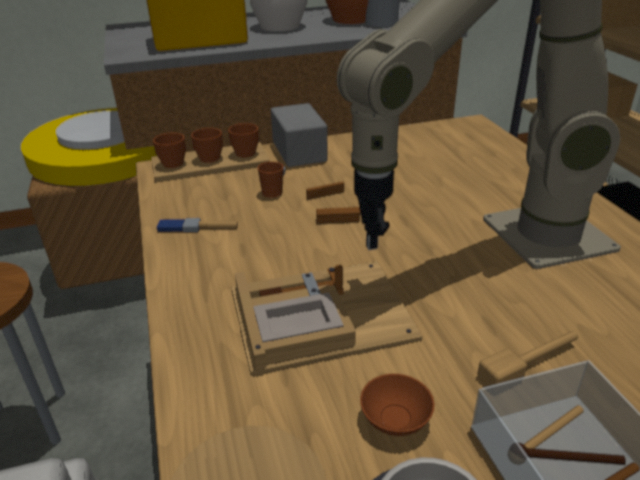

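The bar is now parallel to the front face: the pivot is at row 144 and the bar end at about row 145. The other strips, the cup and the bowl look undisturbed. Last tail check, then I'll hand in.

Run:
```python
from h import *
from workcell import manip
c=load("pics/w13.npz");w=wcam(c)
def fr(p):
    d=(np.atleast_2d(p)[:,:2]-F0)*1000;cs,s=np.cos(FY),np.sin(FY);return np.c_[d@[cs,s],d@[-s,cs]].round(1)
print("tail",fr(ray(w,[322,126],.042)),"piv",fr(ray(w,[414,144],.034)),"bar end",fr(ray(w,[294,145],.034)),"knob",fr(ray(w,[320.5,150],.082)))
print(manip.hand_in())
```

```text
tail [[-3.   1.3]] piv [[-13.2 -52.5]] bar end [[-13.6  17.6]] knob [[-12.8   2.2]]
the job is handed in; nothing more can be done
None
```

The 20 mm strip is fully home in the gap, the keeper bar is shut across its tail, and the job was handed in at about 22 s of the 72 s allowed.

**Strip:** I gripped the strip by its tail (the wrist camera measured it 20.0 mm thick), slid it under the strap and pushed it home with shut fingers. It stopped firmly at about 13 N. In the last camera check the tail stood 3.0 mm out of the mouth. The nominal figure is 4 mm, and the difference is within the roughly 1–2 mm calibration error. The wrist camera also showed its nose against the stop.

**Keeper:** I swung the bar round by its knob, but the knob slipped in the pads and left it about 3° short. I then pushed the knob from behind against the limit, at about 10 N. Afterwards the bar was parallel to the front face: pivot at x = -13.2 mm and bar end at x = -13.6 mm.

**Everything else:** In the last side view the other two strips, the cup and the bowl look undisturbed; I did not measure their positions again. The gripper was clear of everything at hand-in.

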